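# Shut and lock a cam-clamped casting-mould frame

### The job

The two-part plaster mould in the clamping frame has to be shut, but the frame was left open with its cam locked. Swing the red cam lever out to its stop, so that the cam stands at its low point and lets go of the slide, then push the blue slide forward by its back until the two plaster halves are closed together and home against the end stop, and finally swing the lever back in to its stop to lock the slide. Do it all by pushing with the fingertips; lift nothing, and leave the other things on the table where they are.

Things in the scene. Friction and masses are not known exactly. Their poses are not given: they have to be found in the camera images.
- frame: the mould-clamping frame, fixed to the table: a plywood board 335 x 180 x 18 mm that carries all the parts below. Origin at table height. x: the closing direction (level, roughly away from the robot), y: to the left of that, z: up. In these axes the board covers x -180 to 155 mm, y -85 to 95 mm. Two wooden rails 14 mm high guide the mould sideways
- end_stop (a point): the centre of the near face of the wooden end stop, an upright block 124 mm wide and 77 mm high at the far end of the board; at frame x = 130 mm
- guide_strap (a point): the top centre of the aluminium strap over the slide's bar, 45 mm above the table, 14 mm long and 53 mm wide, at frame x = -135 mm; it never moves
- cam_pivot (a point): the upright axis of the steel cam plate and its red lever, at the mid-height of the lever arm, 54 mm above the table; at frame x = -80, y = 43 mm. Two thin steel pins, tops 57 mm above the table, stop the lever at each end of its swing
- cam (a joint): angle of the cam, rad; it stays where left. 0: locked, lever at its inner stop and pointing to the frame's -x (towards the robot). It grows as the lever swings clockwise seen from above, outwards over the frame's +y side, to its outer stop at 1.92 (low point). The brake bites below about 0.9. Turning takes about 2 N at the knob when free, up to 9 N against the brake
- knob (a point): the centre of the red knob that stands upright on the end of the red lever: 21 mm in diameter, from 62 to 100 mm above the table (this point is 82 mm up), 85 mm from the pivot. The lever arm under it is 14 mm wide, its top 58 mm above the table
- carriage (a joint): forward travel of the blue slide (the cam's follower) in m along the frame's x; it stays where left. 0 fully back; 0.060 when the mould is shut and home. With the cam low it moves with about 3 N, and about 6 N more once it pushes the mould; with the cam locked the brake holds it against some 40 N
- push_pad (a point): the centre of the surface of the black rubber pad on the back (robot side) of the slide's upright blue jaw, 68 mm above the table; pad 64 mm wide, 46 mm high (45 to 91 mm above the table). The jaw is 110 mm wide, its top 95 mm above the table
- jaw_front (a point): the centre of the front face of the blue jaw, 22 mm ahead of the pad's surface; it pushes the near mould half. Behind the jaw the slide's aluminium bar, 28 mm wide, top 38 mm above the table, runs back 125 mm along the frame's centre line
- shoe: the rubber brake shoe, 34 mm long, between cam and bar; the cam presses it on the left side of the slide's bar when locked (about 60 N). Its origin is the frame's origin when the brake is off
- mould_near_mid (a point): the centre of the near plaster mould half, a loose white block 45 mm thick along the frame's x, 110 mm wide, 85 mm high, standing on the board (top 103 mm above the table) between the rails, in front of the jaw
- mould_far_mid (a point): the centre of the far plaster mould half, same size, in front of the end stop; shut and home it lies at frame x = 107.5 mm and the near half at 62.5 mm
- mould_near_seam (a point): the centre of the near half's parting face (faces the far half); axes as the frame's
- mould_far_seam (a point): the centre of the far half's parting face (faces the near half); axes as the frame's. The mould is shut when the two faces meet
- stamp_a: white plastic clay stamp: fluted foot 44 mm across, thin stem, 52 mm tall; origin at the centre of its underside; a bystander that stands on the frame's board, right of the bar
- stamp_b: white plastic clay stamp: fluted foot 44 mm across, thin stem, 52 mm tall; origin at the centre of its underside; a bystander that stands on the table close to the frame's right side
- stamp_c: white plastic clay stamp: fluted foot 44 mm across, thin stem, 52 mm tall; origin at the centre of its underside; a bystander elsewhere on the table
- tin_lid: dark blue tin lid, 88 mm across, 13 mm high; origin under its centre; a bystander
- rolling_pin_mid (a point): the centre of a wooden rolling pin, barrel 60 mm thick and 240 mm long, on the table to the right; a bystander
- bowl: terracotta bowl, 124 mm across, 55 mm high; origin under its centre; a bystander
- jug: blue ceramic jug with a handle, 92 mm across, 125 mm high; origin under its centre; a bystander
- model_tool: wooden modelling tool, about 150 mm long, 9 mm high, lying on the table; a bystander
Not all that is in view belongs to the job. Leave any purple look-alike of the part that bears mould_near_mid alone.

How it is judged:
On the way, in this order (a step that is already met when the one before it is completed fails the run):
1. the cam is turned to its low point (past 1.4 rad) while the slide still stands where it was left (within 6 mm) (value of joint cam above 1.4 rad and distance of push_pad from where it was at the start of the episode below 0.006 m), for 0.2 s.
2. with the cam still off the brake, the slide is home (at least 57.5 mm forward) and the mould is shut (gap under 3 mm) (value of joint carriage above 0.0575 m and x of mould_near_seam in the frame of mould_far_seam above -0.003 m and angle between the x axis of mould_near_seam and the x axis of mould_far_seam, either way round below 0.06 rad and value of joint cam above 1 rad), for 0.2 s.
At the end, for the whole second after the job is handed in: The slide is home (carriage at least 57.5 mm), the plaster halves stand upright on the board, shut with less than 3 mm between their parting faces, and the cam lever is back in (cam below 0.25 rad) with the shoe pressed on the bar (over 30 N); all at rest (value of joint carriage above 0.0575 m and x of mould_near_seam in the frame of mould_far_seam above -0.003 m and angle between the x axis of mould_near_seam and the x axis of mould_far_seam, either way round below 0.06 rad and value of joint cam below 0.25 rad and contact force between shoe and anything else above 30 N and angle between each of mould_near_mid, mould_far_mid's own z axis and vertical below 0.06 rad and height (world z) of each of mould_near_mid, mould_far_mid below 0.066 m and velocity of joint carriage between -0.01 and 0.01 m/s and velocity of joint cam between -0.05 and 0.05 rad/s); the robot touches nothing.
It fails at once if a mould half is lifted more than 12 mm or tipped (height (world z) of any of mould_near_mid, mould_far_mid above 0.0725 m or angle between any of mould_near_mid, mould_far_mid's own z axis and vertical above 0.3 rad).
It fails at once if a bystander is moved by more than 25 mm (distance of any of stamp_a, stamp_b, stamp_c, tin_lid, rolling_pin_mid, bowl, jug, model_tool from where it was at the start of the episode above 0.025 m).
It also fails if it takes over 72 s, if anything falls off the work surface, if the arm or the gripper's body presses on something with over 40 N, if the wrist force passes 120 N, or if a joint passes its speed limit or range.

### The arm

A 7-joint arm with a two-finger parallel gripper is mounted at the origin on the work surface. World frame = base frame: x ahead of the robot, y to its left, z up, the work surface at z = 0. Lengths are in m, angles in rad, forces in N, time in s.
With the tool pointing down it reaches from about 0.425 to 0.925 m from the base axis. Payload 6.8 kg.
Tool frame: the origin (TCP) lies between the finger pads; the fingertips stand 25 mm ahead of it and the grasp point (between the pads) lies 6 mm ahead of it (bot.nose_length is the distance from the TCP to the fingertips, in m); z points along the fingers, y is the direction in which the jaws open and shut (so a half turn about z gives the same grasp; the last joint's range is limited). The gripper opens to 85 mm and grips with 20 to 120 N. Pads are 22 mm wide; open, the fingers measure 114 mm over their backs; the gripper's body (76 mm by 85 mm) begins 54 mm behind the grasp point. The pads swing forward as they close: fully open they stand 13 mm farther back than shut.
Start: joints at [-1.22, 0.477, 0.022, 1.555, -0.011, 1.109, -0.083], TCP at [0.299, 0.605, 0.256] pointing down, gripper open.
Joint ranges: [-2.96, 2.96], [-0.34, 2.1], [-1.41, 1.46], [0.24, 2.44], [-1.37, 4.51], [0.17, 1.92], [-2.96, 2.96]. Speed limits (rad/s): [2.39, 2.39, 3.14, 3.14, 3.14, 3.14, 3.14].

### API

Orientations are given as a unit quaternion [w, x, y, z].
In Python, from rig import bot gives the robot as it stands.
- The arm moves only by the shell command python3 -m jog 'ROWS' [OPENING]. ROWS is JSON, a list that holds one entry, the list of rows, each a list of 4 numbers: the shift along the tool's x, y, z in mm, then the turn about the tool's z in rad. In form: [[[tx, ty, tz, twist], ...]]. A call has 1 to 5 rows; each row is the pose to reach, as a shift and turn from the pose commanded when the call began, along the tool's axes at that moment; what a row does not reach only later rows make up. A row lasts 1/12 s, in which the tool goes at most 41.7 mm and 7.16 degrees, less where a joint would pass 70% of its speed; a pose out of reach is approached as far as the arm can. A call with a gripper value outside its range is refused whole. OPENING is the finger opening in mm, from 0 to 85.4, set as the call begins (- or left out, the last holds). The fingers move at their own pace and stop on an object; the grip force is fixed at half the most. Time passes only in rows, so rows that repeat a pose let the fingers close. It gives the time, the measured TCP pose, the force and the opening at its end, in the units of the state.
- bot.state(): the state, without advancing time (a new reading comes with each control period).
- bot.get_image(name): name is "scene" or "top" or "wrist"; returns the picture (400x640x3 uint8, red, green, blue); there is no depth.
- bot.camera_info(name): a dict with "fovy" (degrees; the focal length in pixels is half the picture's height over the tangent of half this angle, whatever the lens; pixels are square), "cx", "cy" (the principal point, pixels), "R" (3x3) and "t" (3): a world point X has camera coordinates R X + t; the wrist camera has in their place "mount" (4x4, takes a point from camera to tool coordinates, whose origin is the TCP and whose axes are the flange's). Camera axes: x right, y down, z forward; pixel columns grow to the right and rows downward; lengths in m; the calibration is good to about 2 mm. A picture is of the moment at which its call begins: read the wrist's pose just before it. camera_info takes no time and is no camera call.
- bot.sign_off(): hands the job in, once; it reports no verdict.
The state is a dict: "time": time; "q": joint angles; "joint_vel": joint speeds; "effort": joint torques, N m; "tcp_pos": TCP position; "ee_rot": TCP orientation; "force": force on the tool from outside, world axes, zero at the start; "torque": the same for the moment, N m; "opening": finger opening in m.
Only numpy, scipy, OpenCV 4.12 (cv2) and the standard library are available. Lean on these libraries where they do the work, as an engineer would, in place of code of your own. Each camera call takes 0.05 s, during which the arm holds its last target. There are 200 camera calls.

## Working session

There is one attempt and no reset: what is moved stays moved. The work goes in short steps, Python scripts to look and compute and a shell command to move; the robot and the scene stay as the last step left them, time stands still between calls to the robot, and variables do not carry over. Pictures are saved under pics/ and viewed, about 8 in all and at most 12, crops included, and the job is handed in when it is done.

```bash
mkdir -p pics; python3 - <<'E'
from rig import bot
import cv2
s=bot.state();print(s['tcp_pos'],s['ee_rot'],s['opening'],s['time'])
for n in("scene","top"):
    cv2.imwrite(f"pics/{n}0.png",bot.get_image(n)[:,:,::-1]);c=bot.camera_info(n);print(n,c)
print(bot.camera_info("wrist"))
E
```

```text
[0.29868036 0.60468908 0.25530953] [-1.53421236e-04  2.27359821e-01  9.73810373e-01 -9.19490091e-04] 0.08514128695708051 0.0
scene {'fovy': 56.601256365306696, 'cx': 318.92526782700907, 'cy': 199.25331162874787, 'R': array([[ 0.545408  ,  0.83801011, -0.01640643],
       [ 0.58631818, -0.39543925, -0.70700693],
       [-0.5989667 ,  0.37598785, -0.70701629]]), 't': array([-0.30344502, -0.280968  ,  1.43777974])}
top {'fovy': 46.036354256929805, 'cx': 325.438863398726, 'cy': 199.47598907020404, 'R': array([[-0.02357114, -0.9997034 ,  0.0061241 ],
       [-0.98884397,  0.022413  , -0.14725916],
       [ 0.14707823, -0.00952684, -0.98907898]]), 't': array([-0.00483941,  0.55825892,  1.54655176])}
{'fovy': 68.21948859704746, 'cx': 320.02443849626155, 'cy': 198.79632346194944, 'mount': array([[ 6.08508634e-05, -9.47355312e-01, -3.20184181e-01,
         8.20126348e-02],
       [ 9.99999828e-01, -1.29302894e-04,  5.72628653e-04,
        -1.12012943e-03],
       [-5.83883537e-04, -3.20184161e-01,  9.47355141e-01,
        -1.16836481e-01],
       [ 0.00000000e+00,  0.00000000e+00,  0.00000000e+00,
         1.00000000e+00]])}
```

View pics/top0.png

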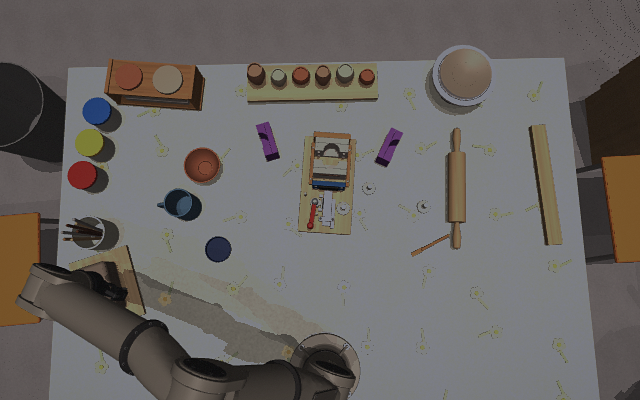

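View pics/scene0.png

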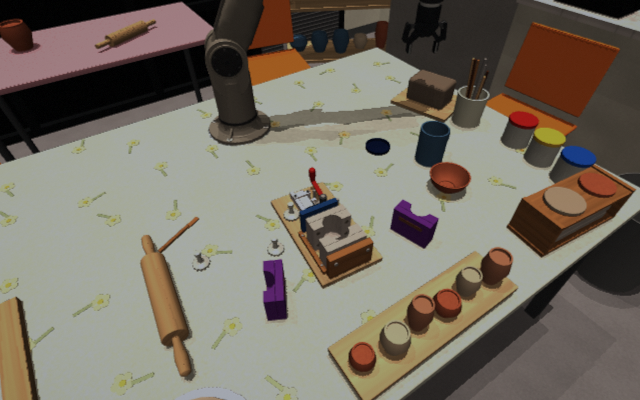

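Top view: the frame is at about (328,185), with the red lever and knob at (311,205–227) and the blue jaw at (329,184). The two purple blocks at (268,141) and (389,147) are the look-alikes; the white halves inside the frame at about (331,150–175) are the real ones. Next, an enlarged crop and masks.

```bash
cat > h.py <<'E'
import numpy as np,cv2
from rig import bot
def K(c,h=400):
    f=h/2/np.tan(np.radians(c['fovy'])/2);return f
def ray(name,uv,z):
    c=bot.camera_info(name);f=K(c);R,t=c['R'],c['t']
    o=-R.T@t;d=R.T@np.array([(uv[0]-c['cx'])/f,(uv[1]-c['cy'])/f,1.]);return o+d*(z-o[2])/d[2]
def proj(name,X):
    c=bot.camera_info(name);p=c['R']@X+c['t'];f=K(c);return f*p[0]/p[2]+c['cx'],f*p[1]/p[2]+c['cy']
E
python3 - <<'E'
from h import *
im=cv2.imread('pics/top0.png');hsv=cv2.cvtColor(im,cv2.COLOR_BGR2HSV)
x0,y0,x1,y1=285,120,405,245
a=cv2.resize(im[y0:y1,x0:x1],None,fx=4.7,fy=4.7,interpolation=cv2.INTER_CUBIC)
a=cv2.convertScaleAbs(a,alpha=1.5)
cv2.imwrite('pics/topc.png',a)
sub=hsv.copy();m=np.zeros(im.shape[:2],np.uint8);m[y0:y1,295:360]=255
def comp(lo,hi,nm,z):
    k=cv2.bitwise_and(cv2.inRange(hsv,lo,hi),m)
    n,l,st,ce=cv2.connectedComponentsWithStats(k)
    for i in range(1,n):
        if st[i,4]>12:
            r=cv2.minAreaRect(np.argwhere(l==i)[:,::-1].astype(np.float32))
            print(nm,st[i],ce[i].round(1),r,ray('top',ce[i],z).round(4))
comp((100,100,30),(125,255,255),'blue',.095)
comp((0,170,60),(6,255,255),'red',.058)
comp((170,150,60),(180,255,255),'red2',.058)
comp((12,60,60),(30,255,255),'wood',.018)
E
```

```text
blue [312 181  34   6 150] [328.2 183.5] ((328.5058288574219, 183.4066162109375), (33.24762725830078, 4.615993499755859), 3.5763344764709473) [ 0.6027 -0.0276  0.095 ]
red [307 204   9  24  88] [311.6 215.7] ((311.7799987792969, 215.92381286621094), (5.095651626586914, 23.301023483276367), 13.392496109008789) [0.5021 0.0297 0.058 ]
wood [ 298  132   60  103 2704] [325.8 186.2] ((327.8052673339844, 182.4925994873047), (53.61787033081055, 100.89567565917969), 4.467158794403076) [ 0.6076 -0.0203  0.018 ]
wood [335 206   2  10  13] [335.2 209.8] ((335.5, 210.5), (9.0, 1.0), 90.0) [ 0.5249 -0.0505  0.018 ]
```

View pics/topc.png

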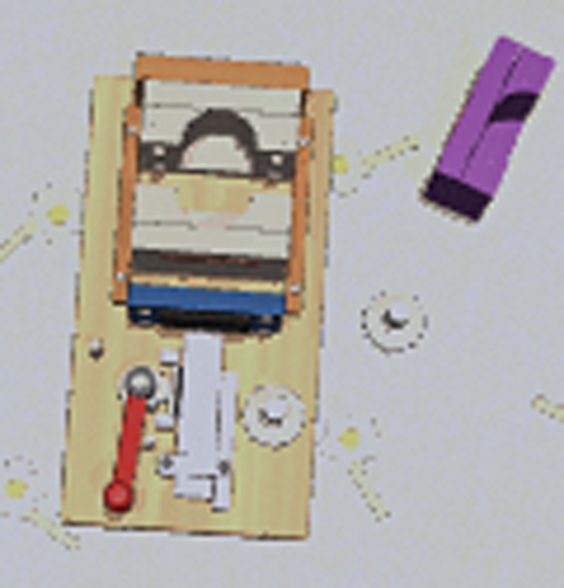

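The crop confirms the target: knob (118,495), cam pivot (140,383), board corners (63,522), (307,538) and (95,76), jaw with black pad at y≈290–330, stamp_a (273,415), outer pin (97,349). The white halves sit between the rails; the purple block is outside the frame. Next I fit the frame.

```bash
cat >> h.py <<'E'
def frame():
    P=lambda u,v,z:ray('top',(285+(u+.5)/4.7-.5,120+(v+.5)/4.7-.5),z)
    nl,nr,fl=P(63,522,.018),P(307,538,.018),P(95,76,.018)
    kn,pv=P(118,494,.1),P(140,383,.058)
    return nl,nr,fl,kn,pv
E
python3 - <<'E'
from h import *
nl,nr,fl,kn,pv=frame()
print(nl,nr,fl,'w',np.linalg.norm(nl-nr),'l',np.linalg.norm(fl-nl))
e=fl-nl;y1=np.arctan2(e[1],e[0]);e=nl-nr;y2=np.arctan2(-e[0],e[1]);print('yaw',y1,y2)
for yaw in((y1+y2)/2,):
    R=np.array([[np.cos(yaw),-np.sin(yaw)],[np.sin(yaw),np.cos(yaw)]])
    o=[nl[:2]-R@[-.18,.095],nr[:2]-R@[-.18,-.085],pv[:2]-R@[-.08,.043]]
    print('origins',o); O=np.mean(o,0);print(O,yaw)
    for n,p in(('knob',kn),('piv',pv)):print(n,p,'in frame',R.T@(p[:2]-O))
    pad=ray('top',(328.2,183.5),.095);print('jaw top',pad,R.T@(pad[:2]-O))
    k=kn[:2]-pv[:2];print('arm',np.linalg.norm(k))
s=bot.state();from scipy.spatial.transform import Rotation as Ro
print(Ro.from_quat(np.roll(s['ee_rot'],-1)).as_matrix().round(3))
E
```

```text
[0.4567362  0.07747043 0.018     ] [ 0.44113728 -0.0980988   0.018     ] [0.78796995 0.04872912 0.018     ] w 0.17626083451829588 l 0.33247835845176965
yaw -0.08655369400900603 -0.08861500402041375
origins [array([ 0.62773637, -0.03291046]), array([ 0.62788248, -0.02916965]), array([ 0.62682788, -0.03045945])]
[ 0.62748225 -0.03084652] -0.08758434901470989
knob [0.46826932 0.03539549 0.1       ] in frame [-0.164397    0.05206136]
piv [0.55089584 0.01937352 0.058     ] in frame [-0.08068571  0.04332835]
jaw top [ 0.60268986 -0.02751325  0.095     ] [-0.02498893  0.00115185]
arm 0.08416558385533171
[[-0.897  0.443 -0.001]
 [ 0.443  0.897 -0.002]
 [-0.    -0.002 -1.   ]]
```

```bash
cat > go.py <<'E'
import sys
from h import *
from scipy.spatial.transform import Rotation as Ro
O=np.array([.6275,-.031]);yaw=-.0876
F=np.array([[np.cos(yaw),-np.sin(yaw)],[np.sin(yaw),np.cos(yaw)]])
def show(*tgts):
    """targets: frame x,y mm and fingertip height mm"""
    s=bot.state();T=Ro.from_quat(np.roll(s['ee_rot'],-1)).as_matrix();p=s['tcp_pos']
    fr=F.T@(p[:2]-O)*1000
    h=np.arctan2(T[1,1],T[0,1])
    print('t',round(s['time'],2),'frame',fr.round(1),'tipz',round((p[2]-bot.nose_length)*1000,1),'force(frame)',(F.T@s['force'][:2]).round(1),s['force'][2].round(1),'twist left',round(h-(np.pi/2+yaw),3),'q',np.round(s['q'],2))
    for t in tgts:
        w=np.r_[F@np.array(t[:2])/1000+O,t[2]/1000+bot.nose_length]
        print(t,'->',(T.T@(w-p)*1000).round(1))
if __name__=='__main__': show(*[tuple(map(float,a.split(','))) for a in sys.argv[1:]])
E
python3 -m jog '[[[-416,-466,0,-0.371],[-416,-466,0,-0.371],[-416,-466,0,-0.371],[-416,-466,0,-0.371],[-416,-466,0,-0.371]]]' 0
python3 go.py=; python3 go.py -- 2>/dev/null; python3 go.py -164,15,230; python3 -c "from rig import bot;print(bot.nose_length)"
```

```text
time: 0.52
tcp_pos: [0.3546, 0.4021, 0.2559]
ee_rot: [-0.0, 0.044, 0.999, -0.0]
force: [1.0, 0.7, -0.2]
opening: 0.0256
t 0.52 frame [-309.8  407.6] tipz 230.9 force(frame) [0.9 0.8] -0.2 twist left 0.0 q [-0.95  0.25 -0.02  1.89  0.01  1.    0.51]
(-164.0, 15.0, 230.0) -> [-145.6 -392.7    1.1]
```

```bash
python3 -m jog '[[[-146,-393,0,0],[-146,-393,0,0],[-146,-393,0,0],[-146,-393,0,0],[-146,-393,0,0]]]' >/dev/null; python3 go.py -164,15,230 -150,15,130
```

```text
t 0.93 frame [-237.5  212.4] tipz 231.2 force(frame) [0.9 0.6] -0.8 twist left -0.0 q [-0.69  0.11  0.11  2.06 -0.01  0.97  0.9 ]
(-164.0, 15.0, 230.0) -> [ -73.5 -197.4    1.1]
(-150.0, 15.0, 130.0) -> [ -87.6 -197.4  101.1]
```

```bash
python3 -m jog '[[[-73,-197,0,0],[-73,-197,0,0],[-73,-197,0,0],[-73,-197,0,0],[-73,-197,0,0]]]' 0 >/dev/null; python3 -m jog '[[[0,0,90,0],[0,0,90,0],[0,0,90,0],[0,0,90,0]]]'; python3 go.py -164,15,68
python3 - <<'E'
from rig import bot
import cv2
cv2.imwrite("pics/w1.png",cv2.convertScaleAbs(bot.get_image("wrist")[:,:,::-1],alpha=1.4))
E
```

```text
time: 1.68
tcp_pos: [0.4623, 0.0024, 0.1642]
ee_rot: [-0.003, 0.044, 0.999, -0.001]
force: [0.4, 0.4, 0.5]
opening: -0.0003
t 1.68 frame [-167.4   18.8] tipz 139.2 force(frame) [0.4 0.4] 0.5 twist left -0.0 q [-0.38  0.26  0.28  2.15 -0.1   0.75  1.45]
(-164.0, 15.0, 68.0) -> [-3.9 -3.6 71.2]
```

View pics/w1.png

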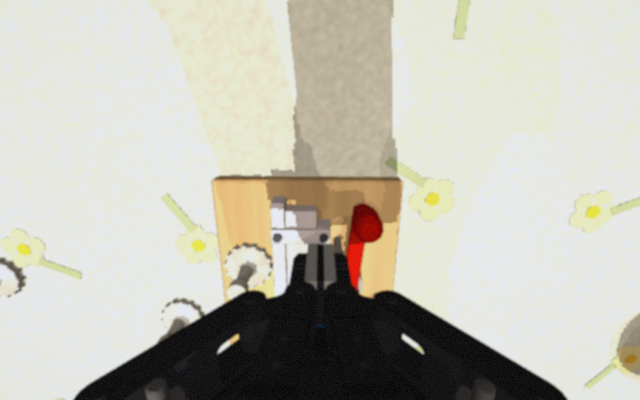

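Wrist view: the red knob's top is at (368,222), the closed fingertips at (320,255) just to its right and clear of it, with the strap and bar beneath.

```bash
python3 - <<'E'
from go import *
c=bot.camera_info('wrist');s=bot.state();T=np.eye(4);T[:3,:3]=Ro.from_quat(np.roll(s['ee_rot'],-1)).as_matrix();T[:3,3]=s['tcp_pos']
M=T@c['mount'];f=K(c);d=M[:3,:3]@np.array([(369-c['cx'])/f,(222-c['cy'])/f,1]);o=M[:3,3];X=o+d*(.1-o[2])/d[2];print(F.T@(X[:2]-O)*1000)
E
python3 -m jog '[[[-4,-8,72,0],[-4,-8,72,0],[-4,-8,72,0],[-4,-8,72,0]]]' >/dev/null; python3 go.py -164,40,68
```

```text
[-170.02791025   51.07899148]
t 2.07 frame [-160.8   11.6] tipz 70.4 force(frame) [0.3 0.7] 0.6 twist left 0.0 q [-0.33  0.39  0.25  2.18 -0.17  0.59  1.53]
(-164.0, 40.0, 68.0) -> [ 3.2 28.4  2.4]
```

```bash
python3 -m jog '[[[6,8,2,0],[7,18,2,0],[7,28,2,0],[7,41,2,0],[5,53,2,0]]]' |grep force; python3 go.py
```

```text
force: [3.4, -7.5, 0.0]
t 2.48 frame [-164.2   63.4] tipz 69.3 force(frame) [ 4.1 -7.1] 0.0 twist left -0.002 q [-0.44  0.39  0.25  2.18 -0.17  0.58  1.41]
```

```bash
python3 -m jog '[[[-3,12,0,0],[-9,22,0,0],[-18,33,0,0],[-27,42,0,0],[-37,51,0,0]]]' |grep force; python3 go.py
python3 -m jog '[[[-14,7,0,0],[-27,12,0,0],[-40,14,0,0]]]' |grep force; python3 go.py
```

```text
force: [-1.8, -2.3, -1.3]
t 2.9 frame [-128.9  116.9] tipz 68.1 force(frame) [-1.6 -2.5] -1.3 twist left 0.001 q [-0.5   0.46  0.24  2.07 -0.18  0.63  1.34]
force: [-1.3, -1.4, 0.2]
t 3.15 frame [-89.  131.5] tipz 67.8 force(frame) [-1.2 -1.5] 0.2 twist left 0.002 q [-0.49  0.51  0.24  1.97 -0.19  0.68  1.35]
```

```bash
python3 -m jog '[[[-6,0,0,0],[-12,0,0,0],[-12,0,0,0]]]' |grep force;python3 -m jog '[[[-5,-1,0,0],[-5,-1,0,0],[-5,-1,0,0]]]' |grep force; python3 go.py
python3 - <<'E'
from rig import bot
import cv2
cv2.imwrite("pics/w2.png",cv2.convertScaleAbs(bot.get_image("wrist")[:,:,::-1],alpha=1.2))
im=bot.get_image("top")[120:245,285:405,::-1]
cv2.imwrite("pics/t2.png",cv2.convertScaleAbs(cv2.resize(im,None,fx=4.7,fy=4.7,interpolation=cv2.INTER_CUBIC),alpha=1.5))
E
```

```text
force: [0.4, 0.3, -0.6]
force: [-0.1, -0.2, -0.0]
t 3.65 frame [-72. 128.] tipz 67.4 force(frame) [-0.1 -0.2] -0.0 twist left -0.0 q [-0.47  0.53  0.24  1.94 -0.19  0.69  1.36]
```

View pics/t2.png

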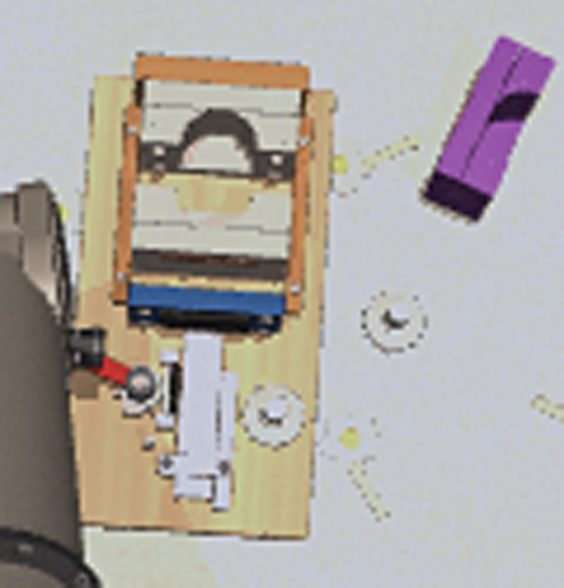

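The lever now points out and up-left (pivot (140,383), arm towards (97,358)), about 1.9 rad, so it is at the outer stop. The slide, halves and stamps have not moved. Next, over to the pad.

```bash
python3 -m jog '[[[18,0,0,0],[18,0,-40,0],[18,0,-60,0],[18,-40,-60,0],[15,-80,-60,0]]]' |grep force;python3 -m jog '[[[0,-40,0,0],[0,-48,0,0],[0,-48,40,0],[0,-48,63,0],[0,-48,63,0]]]' |grep force; python3 go.py -53,0,65
```

```text
force: [0.4, -1.4, -0.3]
force: [-0.4, 0.3, 0.0]
t 4.58 frame [-90.4  -0.4] tipz 60.6 force(frame) [-0.5  0.3] 0.0 twist left -0.001 q [-0.28  0.5   0.26  2.03 -0.2   0.65  1.6 ]
(-53.0, 0.0, 65.0) -> [-37.3   0.4  -4.6]
```

```bash
python3 -m jog '[[[-12,0,0,0],[-24,0,0,0],[-34,0,0,0],[-42,0,0,0],[-50,0,0,0]]]' |grep force; python3 go.py; python3 -m jog '[[[-8,0,0,0],[-16,0,0,0],[-24,0,0,0],[-30,0,0,0],[-36,0,0,0]]]' |grep force; python3 go.py
```

```text
force: [-4.4, 1.2, 4.5]
t 5.0 frame [-37.4   0.3] tipz 64.9 force(frame) [-4.4  0.8] 4.5 twist left -0.0 q [-0.26  0.56  0.26  1.9  -0.21  0.71  1.61]
force: [-9.6, 1.1, 8.6]
t 5.42 frame [-2.7 -0. ] tipz 64.1 force(frame) [-9.7  0.2] 8.6 twist left -0.0 q [-0.24  0.61  0.26  1.82 -0.22  0.75  1.62]
```

```bash
for i in 1; do python3 -m jog '[[[-3,0,0,0],[-6,0,0,0],[-6,0,0,0]]]' |grep force; python3 go.py; done; python3 -m jog '[[[-3,0,0,0],[-5,0,0,0],[-5,0,0,0]]]' |grep force; python3 go.py
```

```text
force: [-4.7, -0.0, 4.3]
t 5.67 frame [ 4.1 -0. ] tipz 64.1 force(frame) [-4.7 -0.4] 4.3 twist left -0.0 q [-0.24  0.61  0.26  1.8  -0.22  0.76  1.62]
force: [-11.3, 1.1, 8.9]
t 5.92 frame [ 7.1 -0.1] tipz 64.0 force(frame) [-11.4   0.1] 8.9 twist left -0.0 q [-0.24  0.62  0.26  1.79 -0.22  0.77  1.62]
```

```bash
python3 -m jog '[[[-3,0,0,0],[-4,0,0,0],[-4,0,0,0]]]' |grep force; python3 go.py; python3 -m jog '[[[-2,0,0,0],[-4,0,0,0],[-4,0,0,0],[-4,0,0,0]]]' |grep force; python3 go.py
```

```text
force: [-23.4, 1.9, 18.3]
t 6.17 frame [ 7.3 -0.1] tipz 63.5 force(frame) [-23.4  -0.1] 18.3 twist left -0.001 q [-0.23  0.62  0.26  1.78 -0.22  0.78  1.62]
force: [-36.9, 4.2, 30.3]
t 6.5 frame [ 7.4 -0.1] tipz 63.5 force(frame) [-37.1   1. ] 30.3 twist left -0.001 q [-0.23  0.63  0.26  1.78 -0.22  0.79  1.62]
```

```bash
python3 -m jog '[[[12,0,0,0],[35,0,0,0],[60,0,0,0],[60,0,-40,0],[60,0,-62,0]]]' |grep force; python3 go.py -10,112,125
python3 - <<'E'
from rig import bot
import cv2
im=bot.get_image("top")[120:245,285:405,::-1]
a=cv2.resize(im,None,fx=4.7,fy=4.7,interpolation=cv2.INTER_CUBIC)
cv2.imwrite("pics/t3.png",cv2.convertScaleAbs(a,alpha=1.5))
E
```

```text
force: [1.6, 0.2, 0.0]
t 6.92 frame [-43.   -0.1] tipz 127.6 force(frame) [1.6 0.4] 0.0 twist left -0.001 q [-0.29  0.46  0.29  1.88 -0.18  0.82  1.58]
(-10.0, 112.0, 125.0) -> [-33.  112.1   2.6]
```

View pics/t3.png

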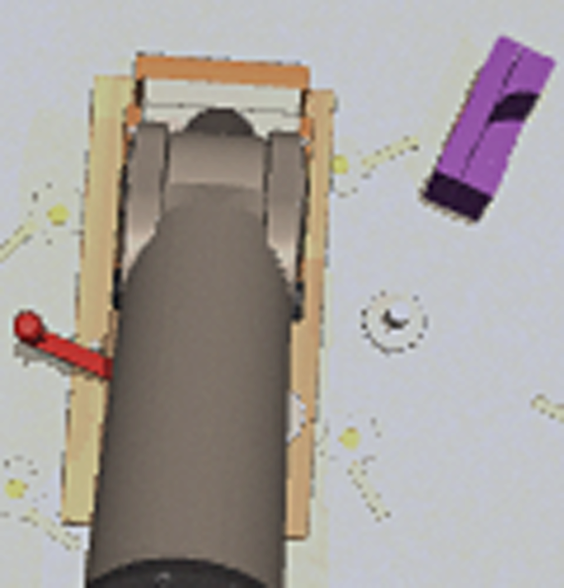

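The arm hides the slide, but the lever is clearly out, with its knob at (29,325). I'll move to the far side of the knob and look at the closed mould from there.

```bash
python3 -m jog '[[[-10,36,0,0],[-20,74,0,0],[-33,112,0,0],[-33,112,0,0],[-33,112,0,0]]]' |grep force; python3 go.py -15,113,68
python3 - <<'E'
from go import *
im=bot.get_image("top")[120:245,285:405,::-1];sc=bot.get_image("scene")[170:300,250:410,::-1]
a=cv2.resize(im,(480,500),interpolation=cv2.INTER_CUBIC)
sc=cv2.resize(sc,(310,252),interpolation=cv2.INTER_CUBIC);b=np.zeros((500,310,3),np.uint8);b[:252]=sc
cv2.imwrite("pics/t4.png",cv2.convertScaleAbs(np.hstack([a,b]),alpha=1.5))
X=ray('top',(285+(29.5)/4.7-.5,120+(324.5)/4.7-.5),.1);print('knob',F.T@(X[:2]-O)*1000)
E
```

```text
force: [-0.2, -1.1, 0.1]
t 7.38 frame [ -8.1 116.3] tipz 126.2 force(frame) [-0.1 -1.1] 0.1 twist left 0.006 q [-0.43  0.53  0.27  1.76 -0.18  0.87  1.41]
(-15.0, 113.0, 68.0) -> [ 7.  -3.3 58.1]
knob [-50.53171001 121.88295301]
```

View pics/t4.png

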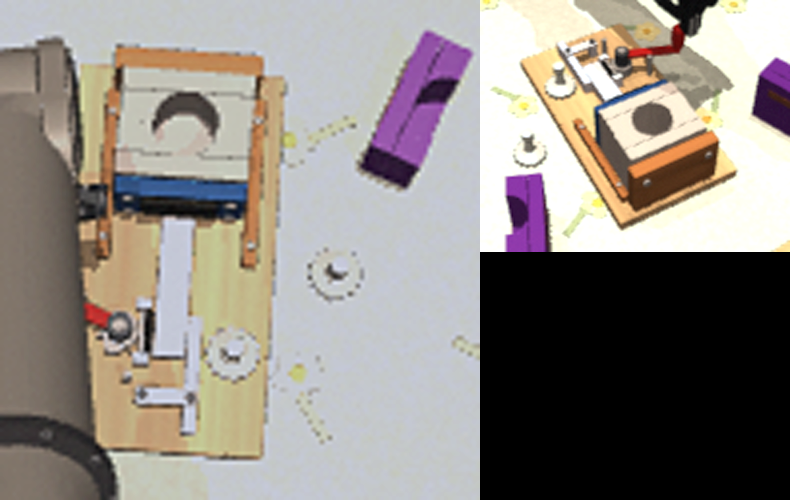

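The mould is shut: the halves meet with no gap against the end stop, and the jaw sits behind them. The knob measures (-50.5,122) in the frame, as predicted for the outer stop. Now I swing the lever in.

```bash
python3 -m jog '[[[5,0,35,0],[5,0,58,0],[5,0,58,0]]]' |grep force; python3 go.py -32,117,68
```

```text
force: [-1.2, 0.7, -0.4]
t 7.73 frame [-17.4 109.5] tipz 64.1 force(frame) [-1.3  0.6] -0.4 twist left -0.002 q [-0.41  0.6   0.25  1.81 -0.21  0.76  1.43]
(-32.0, 117.0, 68.0) -> [14.7  7.5 -3.9]
```

```bash
python3 -m jog '[[[14,6,-2,0],[24,12,-3,0],[34,16,-3,0],[46,19,-3,0],[58,20,-3,0]]]' |grep force; python3 go.py
python3 -m jog '[[[12,-1,0,0],[24,-3,0,0],[36,-7,0,0],[47,-12,0,0],[56,-18,0,0]]]' |grep force; python3 go.py -137,110,68
```

```text
force: [1.4, -2.6, 0.6]
t 8.15 frame [-71.6 132.4] tipz 72.8 force(frame) [ 1.6 -2.5] 0.6 twist left -0.0 q [-0.49  0.53  0.26  1.93 -0.2   0.7   1.37]
force: [10.2, 0.6, -1.4]
t 8.57 frame [-126.6  115. ] tipz 73.1 force(frame) [10.1  1.4] -1.4 twist left 0.0 q [-0.51  0.45  0.26  2.07 -0.19  0.64  1.36]
(-137.0, 110.0, 68.0) -> [10.5 -5.   5. ]
```

```bash
python3 -m jog '[[[8,-6,2,0],[16,-14,4,0],[22,-22,4,0],[27,-30,4,0],[31,-38,4,0]]]' |grep force; python3 go.py -163,68,68
```

```text
force: [22.9, 8.4, -0.4]
t 8.98 frame [-149.1   80.7] tipz 72.0 force(frame) [22.1 10.4] -0.4 twist left 0.002 q [-0.47  0.41  0.26  2.15 -0.19  0.58  1.41]
(-163.0, 68.0, 68.0) -> [ 14.  -12.7   3.5]
```

```bash
python3 - <<'E'
from rig import bot
import cv2
cv2.imwrite("pics/w5.png",cv2.convertScaleAbs(bot.get_image("wrist")[:,:,::-1],alpha=1.3))
E
```

```text
(no output)
```

View pics/w5.png

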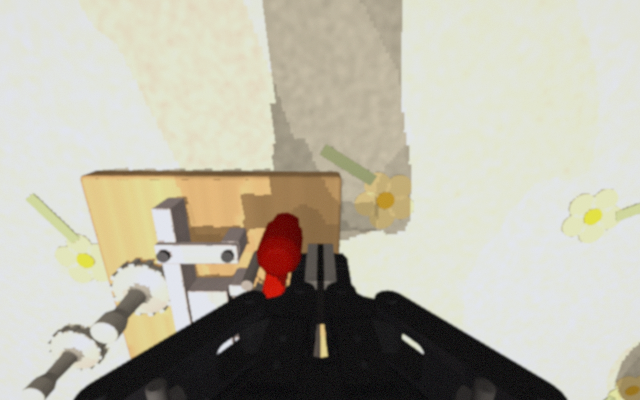

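The knob (top near (287,225)) is on the frame's -y side of the fingertips (320,250) and slightly towards the robot, so the contact is at the finger's corner.

```bash
python3 - <<'E'
from go import *
c=bot.camera_info('wrist');s=bot.state();T=np.eye(4);T[:3,:3]=Ro.from_quat(np.roll(s['ee_rot'],-1)).as_matrix();T[:3,3]=s['tcp_pos']
M=T@c['mount'];f=K(c);o=M[:3,3]
for uv in((287,225),(280,250)):
    for z in (.1,.08):
        d=M[:3,:3]@np.array([(uv[0]-c['cx'])/f,(uv[1]-c['cy'])/f,1]);X=o+d*(z-o[2])/d[2];print(uv,z,F.T@(X[:2]-O)*1000)
E
python3 go.py
```

```text
(287, 225) 0.1 [-182.57398658   63.68619275]
(287, 225) 0.08 [-173.24392857   61.38524586]
(280, 250) 0.1 [-170.78350567   60.23809458]
(280, 250) 0.08 [-159.34442964   57.32037038]
t 9.03 frame [-149.7   78.6] tipz 71.8 force(frame) [18.4  2.3] 0.9 twist left 0.0 q [-0.47  0.41  0.26  2.15 -0.18  0.58  1.41]
```

```bash
python3 -m jog '[[[-12,10,0,0],[-10,28,0,0],[4,28,2,0],[4,28,2,0],[4,18,2,0]]]' |grep force; python3 go.py -165,70,68
```

```text
force: [0.8, -0.3, 0.2]
t 9.45 frame [-163.8   95.6] tipz 65.7 force(frame) [ 0.9 -0.2] 0.2 twist left 0.003 q [-0.5   0.41  0.25  2.16 -0.19  0.59  1.37]
(-165.0, 70.0, 68.0) -> [  1.3 -25.6  -2.4]
```

```bash
python3 -m jog '[[[1,-8,-2,0],[1,-16,-2,0],[1,-21,-2,0],[1,-21,-2,0]]]' |grep force; python3 go.py -165,70,68;  python3 -m jog '[[[0,-4,0,0],[0,-8,0,0],[0,-8,0,0]]]' |grep force; python3 go.py
```

```text
force: [-4.3, 7.0, 2.8]
t 9.78 frame [-165.7   73.9] tipz 67.7 force(frame) [-4.9  6.6] 2.8 twist left -0.001 q [-0.46  0.4   0.26  2.18 -0.19  0.59  1.41]
(-165.0, 70.0, 68.0) -> [-0.7 -3.9 -0.3]
force: [-6.0, 13.6, 2.9]
t 10.03 frame [-166.1   67.7] tipz 67.5 force(frame) [-7.1 13. ] 2.9 twist left 0.001 q [-0.45  0.4   0.25  2.18 -0.19  0.59  1.43]
```

```bash
python3 -m jog '[[[0,-4,0,0],[0,-4,0,0],[0,-4,0,0]]]' |grep force; python3 go.py;  python3 -m jog '[[[0,-4,0,0],[0,-4,0,0],[0,-4,0,0]]]' |grep force; python3 go.py
```

```text
force: [-6.3, 24.4, 2.8]
t 10.28 frame [-166.2   67.1] tipz 67.5 force(frame) [-8.4 23.8] 2.8 twist left 0.004 q [-0.44  0.4   0.25  2.18 -0.19  0.58  1.44]
force: [-7.7, 34.4, 2.4]
t 10.53 frame [-166.2   66.6] tipz 67.6 force(frame) [-10.7  33.6] 2.4 twist left 0.008 q [-0.44  0.4   0.25  2.18 -0.19  0.58  1.44]
```

The finger stalled at y≈67 mm with the force rising to 34 N, so the lever is at its inner stop. I back off and check.

```bash
python3 -m jog '[[[0,15,0,0],[0,50,0,0],[0,60,-40,0],[0,90,-80,0],[0,130,-100,0]]]' |grep force; python3 -m jog '[[[0,40,0,0],[0,80,0,0],[0,120,0,0],[0,120,0,0]]]' |grep force;python3 go.py
python3 - <<'E'
from go import *
im=bot.get_image("top")[120:245,285:405,::-1];sc=bot.get_image("scene")[170:300,250:410,::-1]
a=cv2.resize(im,(480,500),interpolation=cv2.INTER_CUBIC)
sc=cv2.resize(sc,(310,252),interpolation=cv2.INTER_CUBIC);b=np.zeros((500,310,3),np.uint8);b[:252]=sc
cv2.imwrite("pics/t6.png",cv2.convertScaleAbs(np.hstack([a,b]),alpha=1.5))
E
```

```text
force: [1.3, 0.2, -0.3]
force: [0.5, 0.5, -0.5]
t 11.28 frame [-164.8  306.2] tipz 162.5 force(frame) [0.5 0.5] -0.5 twist left 0.008 q [-0.83  0.38  0.24  1.9  -0.12  0.87  0.96]
```

View pics/t6.png

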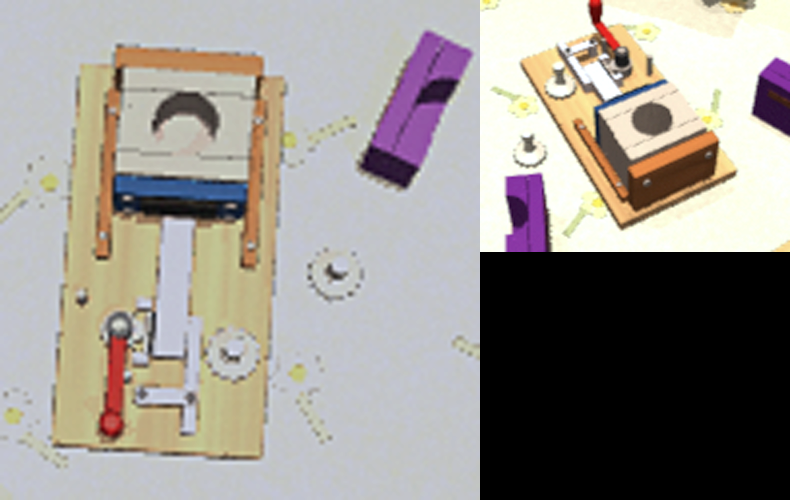

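The mould is shut, the slide is home, and the lever lies parallel to the bar with its knob at (112,424), slightly further in than at the start. The stamps have not moved.

```bash
python3 -c "
from rig import bot
print(bot.sign_off())"
```

```text
the job is handed in; nothing more can be done
None
```

The mould is shut and locked, and the job was handed in at about 11.4 s of the 72 s allowed. No verdict came back.

- **Lever out:** I swung it to the outer stop with the closed fingertips. The camera put the knob at frame (-50.5, 122) mm, against (-51, 123) expected for 1.92 rad. The slide had not visibly moved.
- **Slide home:** I pushed the pad until it stalled. The finger stopped at frame x of about 7.4 mm (predicted 7) with the push rising to 37 N. The top view showed the two halves meeting against the end stop.
- **Lever in:** I swung it back until it stalled at the inner stop at 34 N. The last picture shows it parallel to the bar, with the mould still shut and both stamps at the frame in place. The gripper was well clear of everything.

**Off plan:**
- On the way back in, the finger's corner wedged sideways against the knob at about 22 N. I backed off and pushed again from the side.
- While pushing the pad, the wrist also read up to 30 N vertically, probably friction on the rubber.

**Not measured:** I did not measure the cam angle, carriage travel or shoe force directly. They are inferred from the pictures and from where the finger stalled. The last view was a crop, so the bystanders farther out were not checked again; the arm made no contact near them.

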